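Ready the painting table: paints in rainbow order, cast figure on the wheel

ROBOT

A 7-joint arm with a two-finger parallel gripper is mounted at the origin on the work surface. World frame = base frame: x ahead of the robot, y to its left, z up, the work surface at z = 0. Lengths are in m, angles in rad, forces in N, time in s.
With the tool pointing down it reaches from about 0.4 to 0.85 m from the base axis. Payload 4.4 kg.
Tool frame: the origin (TCP) lies midway between the tips of the shut fingers; the grasp point (between the pads) lies 19 mm behind it; z points along the fingers, y is the line along which they close (so a half turn about z gives the same grasp; the last joint's range is limited). The gripper opens to 94 mm and grips with 3 to 60 N. Pads are 16 mm wide; open, the fingers measure 119 mm over their backs; the gripper's body (75 mm by 177 mm) begins 78 mm behind the grasp point.
Start: joints at [1.059, 0.628, 0.038, 1.517, -0.027, 0.996, -0.02], TCP at [0.28, -0.586, 0.205] pointing down, gripper open.
Joint ranges: [-3.06, 3.06], [-0.37, 2.12], [-1.25, 1.32], [0.18, 2.47], [-1.1, 4.24], [0.23, 1.98], [-2.94, 2.94]. Speed limits (rad/s): [2.57, 2.57, 3.14, 3.14, 3.14, 3.14, 3.14].

INTERFACE

Orientations are given as a 3x3 rotation matrix whose columns are the frame's x, y, z axes.
In Python, from workcell import * gives the robot as it stands. Calls block until the motion is done:
- move_ptp(position, orientation): joint-space move of the TCP to a pose.
- servo_line(position, orientation=None, vel=0.15): straight line of the TCP; orientation=None keeps the orientation; vel is the mean speed in m/s.
- move_joints(angles): joint-space move.
- gripper_to(opening, f_grip=None): finger opening in m; f_grip is the grip in N (None keeps the last); returns when the fingers have stopped.
- dwell(seconds).
- inverse_kinematics(position, orientation): joint angles nearest the present ones, or None.
- get_obs(): the state.
- grab_frame(name): name is "scene" or "top" or "wrist"; returns (picture, depth): 420x560x3 uint8, red, green, blue; 420x560 float32, m along the optical axis (not along the pixel's ray), 0 where there is no reading.
- camera_params(name): a dict with "mtx" (3x3 intrinsics, pixels), "distortion" ([k1, k2, p1, p2, k3] as OpenCV has them; the pictures are not rectified), "R" (3x3) and "t" (3): a world point X has camera coordinates R X + t; the wrist camera has in their place "T_tool_cam" (4x4, takes a point from camera to tool coordinates, whose origin is the TCP and whose axes are the flange's). Camera axes: x right, y down, z forward; pixel columns grow to the right and rows downward; lengths in m; the calibration is good to about 2 mm. A picture is of the moment at which its call begins: read the wrist's pose just before it. camera_params takes no time and is no camera call.
A pose or a line that the arm cannot do raises IKError and nothing moves.
- hand_in(): hands the job in; it is judged then, once.
The state is a dict: "time": time; "joints": joint angles; "qvel": joint speeds; "tau": joint torques, N m; "ee_pos": TCP position; "tool_rot": TCP orientation; "ft_force": force on the tool from outside, world axes, zero at the start; "moment": the same for the moment, N m; "grip_width": finger opening in m; "finger_force": force on a finger pad.
Only numpy, scipy, OpenCV 4.12 (cv2) and the standard library are available. Lean on these libraries where they do the work, as an engineer would, in place of code of your own. Each camera call takes 0.05 s, during which the arm holds its last target. There are 200 camera calls.

TASK

Get this place ready for painting: put the three loose paint bottles into the empty cells of the plywood caddy so that the row runs in rainbow order with the two already there (purple, blue, green, yellow, orange, starting from whichever end fits), and stand the unpainted plaster figure upright on the middle of the turntable. The plaster is brittle, so set it down, do not drop it; the painted figure is still wet, so do not touch it, and leave the white bowl and the blue and yellow bottles where they are.

Things in the scene. Friction and masses are not known exactly. Their poses are not given: they have to be found in the camera images.
- purple: Closed squeeze bottle of purple paint, upright, 124 mm high: round body 44 mm across up to 84 mm with white label, sloping shoulder, then a cap of the same colour, 30 mm across from 94 to 124 mm; about 0.15 kg. Origin at the centre of its underside, z up, yaw meaningless. Starts loose on the table.
- green: Closed squeeze bottle of green paint, upright, 124 mm high: round body 44 mm across up to 84 mm with white label, sloping shoulder, then a cap of the same colour, 30 mm across from 94 to 124 mm; about 0.15 kg. Origin at the centre of its underside, z up, yaw meaningless. Starts loose on the table.
- orange: Closed squeeze bottle of orange paint, upright, 124 mm high: round body 44 mm across up to 84 mm with white label, sloping shoulder, then a cap of the same colour, 30 mm across from 94 to 124 mm; about 0.15 kg. Origin at the centre of its underside, z up, yaw meaningless. Starts loose on the table.
- blue: Closed squeeze bottle of blue paint, upright, 124 mm high: round body 44 mm across up to 84 mm with white label, sloping shoulder, then a cap of the same colour, 30 mm across from 94 to 124 mm; about 0.15 kg. Origin at the centre of its underside, z up, yaw meaningless. Stands in the caddy, second cell from one end or the other; stays there.
- yellow: Closed squeeze bottle of yellow paint, upright, 124 mm high: round body 44 mm across up to 84 mm with white label, sloping shoulder, then a cap of the same colour, 30 mm across from 94 to 124 mm; about 0.15 kg. Origin at the centre of its underside, z up, yaw meaningless. Stands in the caddy, second cell from the end away from blue; stays there.
- caddy: Open plywood box, fixed: 70 mm deep (its x), 330 mm long (its y), 45 mm high, five square cells in a row along y. Cells 60 mm square inside, walls 5 mm, floor 6 mm above the table; cell centres at x = 0, y = -130, -65, 0, 65, 130 mm. Origin at the centre of its underside. A bottle in a cell has its cap top 130 mm above the table.
- figure: Unpainted white plaster lady, loose, 192 mm high, about 0.32 kg: flat round foot 84 mm across, cone skirt narrowing to 32 mm at 105 mm, shoulders 78 mm wide (along its y), up to 48 mm thick, their top at 148 mm, head 33 mm across, straight round hat 38 mm across from 170 to 192 mm, good to grip. Origin at the centre of its foot, z up.
- painted_figure: A second figure of the same shape and size, freshly painted: green and yellow striped skirt, red hat. Wet: not to be touched. Origin at the centre of its foot.
- wheel: Decorator's turntable, fixed: dark cast-iron foot carrying a round aluminium head 150 mm across with rings marked on it, its flat upper face 55 mm above the table. The head turns easily about the upright axis through the origin but does not slide or tilt. Origin at the centre of the foot's underside, on that axis. May have swapped places with the bowl.
- bowl: White plastic mixing bowl, empty, loose, 130 mm across the rim and 48 mm high; stays where it is. Origin at the centre of its underside.
Mind the look-alikes: they are no part of the job. Of the things like the green, leave any that is pink; of the rest the larger one is meant.

How it is judged:
At the end, for the whole second after the job is handed in: Purple stands in the end cell by blue, green in the middle, orange in the end cell by yellow, blue and yellow unmoved: all upright on the cell floors, 13 mm from cell centres at most. The figure stands upright on the turntable, within 14 mm of its axis. All at rest (x of purple in the frame of caddy between -0.013 and 0.013 m and z of each of purple, orange, green, blue, yellow in the frame of caddy below 0.012 m and angle between each of purple, orange, green, blue, yellow's own z axis and vertical below 0.1 rad and linear speed of each of purple, orange, green, blue, yellow, figure below 0.02 m/s and angular speed of each of purple, orange, green, blue, yellow, figure below 0.2 rad/s and horizontal distance between purple and blue below 0.086 m and (y of purple in the frame of caddy between 0.117 and 0.143 m or y of purple in the frame of caddy between -0.143 and -0.117 m) and x of orange in the frame of caddy between -0.013 and 0.013 m and horizontal distance between orange and yellow below 0.086 m and (y of orange in the frame of caddy between 0.117 and 0.143 m or y of orange in the frame of caddy between -0.143 and -0.117 m) and x of green in the frame of caddy between -0.013 and 0.013 m and y of green in the frame of caddy between -0.013 and 0.013 m and x of blue in the frame of caddy between -0.013 and 0.013 m and distance of each of blue, yellow from where it was at the start of the episode below 0.025 m and x of yellow in the frame of caddy between -0.013 and 0.013 m and horizontal distance between figure and wheel below 0.014 m and z of figure in the frame of wheel between 0.05 and 0.06 m and angle between figure's own z axis and vertical below 0.06 rad); the robot touches nothing.
It fails at once if the wet painted figure is touched by the robot or by a carried thing, or moved by more than 6 mm (distance of painted_figure from where it was at the start of the episode above 0.006 m or contact force between painted_figure and the fingers above 0.3 N or contact force between painted_figure and the arm above 0.3 N or contact force between painted_figure and purple above 0.3 N or contact force between painted_figure and green above 0.3 N or contact force between painted_figure and orange above 0.3 N or contact force between painted_figure and figure above 0.3 N).
It fails at once if the plaster figure is dropped (faster than 0.6 m/s while the fingers do not hold it: a fall of about 2 cm) or knocked over ((linear speed of figure above 0.6 m/s and contact force between figure and the fingers below 0.1 N) or angle between figure's own z axis and vertical above 0.7 rad).
It fails at once if the white bowl is moved by more than 20 mm (distance of bowl from where it was at the start of the episode above 0.02 m).
It fails at once if the blue or the yellow bottle is lifted or moved by more than 25 mm (distance of any of blue, yellow from where it was at the start of the episode above 0.025 m).
It also fails if it takes over 106 s, if anything falls off the work surface, if the arm or the gripper's body presses on something with over 40 N, if the wrist force passes 120 N, or if a joint passes its speed limit or range.

## Working session

There is one attempt and no reset: what is moved stays moved. The work goes in short steps, each a Python script; the robot and the scene stay as the last script left them, time stands still between calls to the robot, and variables do not carry over. Pictures are saved under pics/ and viewed, at most 14 in all, crops included, and the job is handed in when it is done.

```bash
mkdir -p pics; ls; python3 - <<'E'
from workcell import *
import cv2,numpy as np
for n in("top","scene"):
    im,d=grab_frame(n); cv2.imwrite(f"pics/{n}0.png",im[...,::-1]); np.savez(f"{n}0.npz",im=im,d=d)
    print(n,{k:np.round(v,4).tolist() for k,v in camera_params(n).items()},d.min(),d.max())
o=get_obs();print({k:np.round(v,3).tolist() for k,v in o.items()})
E
```

```text
pics
top {'mtx': [[533.0518, 0.0, 279.966], [0.0, 533.0518, 205.7416], [0.0, 0.0, 1.0]], 'distortion': [0.0409, 0.0, 0.0, 0.0, 0.0], 'R': [[-0.029, -0.9994, 0.0194], [-0.9847, 0.0252, -0.1727], [0.1721, -0.0241, -0.9848]], 't': [-0.0069, 0.5281, 1.2259]} 0.0 2.256697
scene {'mtx': [[482.6359, 0.0, 276.6661], [0.0, 482.6359, 212.2303], [0.0, 0.0, 1.0]], 'distortion': [-0.1062, 0.0, 0.0, 0.0, 0.0], 'R': [[0.0654, 0.9978, -0.0071], [0.6019, -0.0451, -0.7973], [-0.7959, 0.0479, -0.6035]], 't': [-0.0415, -0.2652, 1.3415]} 0.0 2.852105
{'time': 0.1, 'joints': [1.059, 0.629, 0.038, 1.518, -0.027, 0.996, -0.02], 'qvel': [0.0, -0.003, 0.001, -0.002, 0.001, -0.001, -0.001], 'tau': [0.003, -55.079, 1.147, -18.712, -0.052, 0.019, 0.0], 'ee_pos': [0.28, -0.586, 0.205], 'tool_rot': [[0.902, 0.431, -0.001], [0.431, -0.902, 0.001], [-0.0, -0.002, -1.0]], 'ft_force': [0.396, 0.734, 0.02], 'moment': [0.002, -0.005, 0.004], 'finger_force': 0.0, 'grip_width': 0.094}
```

View pics/top0.png

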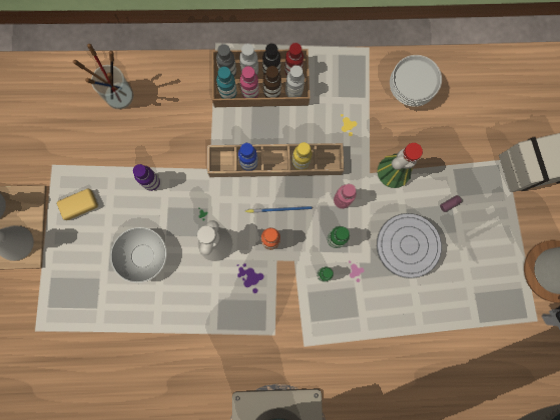

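View pics/scene0.png

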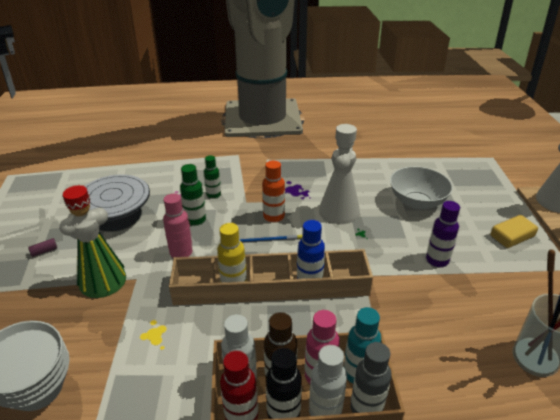

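The top view shows, in pixels: purple (146,178), orange (270,238), large green (340,236), figure (207,238), wheel (410,245), painted figure (400,165), bowl (139,255). The caddy spans x 208–343 at row 158, with blue at 248 and yellow at 303. So the purple end is at +y (left). The small green bottle (325,273) and the pink one (345,195) are decoys.

```bash
cat > vis.py <<'E'
import numpy as np,cv2
def cloud(p,d):
    h,w=d.shape; u,v=np.meshgrid(np.arange(w),np.arange(h))
    n=cv2.undistortPoints(np.stack([u,v],-1).reshape(-1,1,2).astype(np.float64),np.array(p["mtx"]),np.array(p["distortion"])).reshape(h,w,2)
    c=np.dstack([n*d[...,None],d]); W=(c-np.array(p["t"]))@np.array(p["R"])
    W[d<=0]=np.nan; return W
def circ(P,zlo,zhi,xy,r):
    Q=P[(P[:,2]>zlo)&(P[:,2]<zhi)&(np.hypot(P[:,0]-xy[0],P[:,1]-xy[1])<r)]
    if len(Q)<5: return None
    (x,y),rad=cv2.minEnclosingCircle(Q[:,:2].astype(np.float32))
    return np.round([x,y,rad,np.median(Q[:,2]),len(Q)],4).tolist(), np.round(Q[:,:2].mean(0),4).tolist()
E
python3 - <<'E'
from workcell import *
from vis import *
px={'purple':(142,172),'orange':(269,234),'green':(340,233),'smallgreen':(325,272),'pink':(347,190),'blue':(247,151),'yellow':(304,149),'figure':(207,233),'painted':(413,151),'wheel':(409,245),'bowl':(139,255)}
D={}
for n in("top","scene"):
    f=np.load(n+"0.npz"); W=cloud(camera_params(n),f["d"]); D[n]=(W,W[np.isfinite(W).all(-1)])
W=D["top"][0]
for k,(u,v) in px.items():
    s=np.nanmedian(W[v-1:v+2,u-1:u+2].reshape(-1,3),0); 
    z=s[2]; print(k,np.round(s,3))
    for n in D:
        if k=='wheel': print(n,circ(D[n][1],.045,.065,s[:2],.1))
        elif k=='bowl': print(n,circ(D[n][1],.038,.06,s[:2],.08))
        else: print("  ",n,circ(D[n][1],z-.007,z+.01,s[:2],.03))
# table height check and caddy
print("table",np.nanmedian(W[300:310,100:200,2]),np.nanmedian(D["scene"][0][120:150,130:200,2]))
for n in D:
    P=D[n][1]; b=W[151,247,:2]
    Q=P[(P[:,2]>.036)&(P[:,2]<.052)&(abs(P[:,0]-W[149,304,0])<.07)&(abs(P[:,1]-(W[151,247,1]+W[149,304,1])/2)<.19)]
    np.save(n+"_cad.npy",Q); print(n,len(Q),cv2.minAreaRect(Q[:,:2].astype(np.float32)),np.median(Q[:,2]))
E
```

```text
purple [0.599 0.288 0.125]
   top ([0.6037, 0.2947, 0.0154, 0.1236, 140.0], [0.6036, 0.2948])
   scene ([0.6065, 0.2966, 0.0155, 0.122, 167.0], [0.6076, 0.2957])
orange [0.451 0.007 0.126]
   top ([0.4506, 0.0052, 0.0152, 0.1242, 139.0], [0.4502, 0.0047])
   scene ([0.4525, 0.0058, 0.0157, 0.1218, 114.0], [0.4536, 0.0051])
green [ 0.449 -0.151  0.125]
   top ([0.4506, -0.1553, 0.0159, 0.1244, 150.0], [0.4499, -0.1555])
   scene ([0.4513, -0.1543, 0.0158, 0.122, 124.0], [0.4537, -0.1534])
smallgreen [ 0.366 -0.117  0.094]
   top ([0.365, -0.1231, 0.0111, 0.0932, 79.0], [0.3645, -0.123])
   scene ([0.3661, -0.1205, 0.0122, 0.091, 60.0], [0.3675, -0.121])
pink [ 0.546 -0.171  0.121]
   top ([0.5467, -0.1769, 0.0151, 0.1238, 139.0], [0.5463, -0.1762])
   scene ([0.5498, -0.1736, 0.0155, 0.1217, 190.0], [0.5523, -0.1729])
blue [0.641 0.052 0.129]
   top ([0.6465, 0.0544, 0.015, 0.1296, 139.0], [0.646, 0.054])
   scene ([0.649, 0.0538, 0.0156, 0.1278, 231.0], [0.6514, 0.0544])
yellow [ 0.642 -0.078  0.13 ]
   top ([0.645, -0.0754, 0.0154, 0.1298, 136.0], [0.6442, -0.0752])
   scene ([0.645
[... 323 characters left out ...]
 ([0.6175, -0.3057, 0.0195, 0.1903, 328.0], [0.62, -0.305])
wheel [ 0.425 -0.321  0.055]
top ([0.4266, -0.322, 0.077, 0.0552, 3280.0], [0.4255, -0.3204])
scene ([0.4263, -0.3169, 0.0783, 0.0531, 2111.0], [0.4275, -0.305])
bowl [0.423 0.32  0.004]
top ([0.4214, 0.313, 0.0653, 0.045, 497.0], [0.4244, 0.3216])
scene ([0.4221, 0.313, 0.0672, 0.0437, 559.0], [0.4149, 0.3186])
table 0.0005440290238368929 -0.0015614056016718517
top 1064 ((0.6468542814254761, -0.013559043407440186), (0.3319701552391052, 0.07212946563959122), 89.49922180175781) 0.04403667397603157
scene 2566 ((0.6304001212120056, -0.01029174029827118), (0.33026108145713806, 0.11052408069372177), 89.11392974853516) 0.04205445883831714
```

```bash
cat > rob.py <<'E'
from workcell import *
import numpy as np
RX=np.array([[0,1,0],[1,0,0],[0,0,-1.]])   # fingers close along world x
RY=np.array([[1,0,0],[0,-1,0],[0,0,-1.]])  # along world y
PICK=dict(purple=(.604,.295),orange=(.451,.0054),green=(.451,-.155),figure=(.4472,.1394))
c=np.array([.6469,-.0136]); a=np.array([.009,1.])
PLACE=dict(purple=c+.13*a,green=c,orange=c-.13*a,figure=np.array([.4266,-.321]))
def line(xy,z,v=.2): servo_line([*xy,z],None,v)
def pick(n,R,zg,ztrav,op,f):
    gripper_to(op); p=PICK[n]
    move_ptp([*p,ztrav],R); line(p,zg+.03,.25); line(p,zg,.08)
    gripper_to(0.0,f); o=get_obs(); print(n,"grip",round(o["grip_width"],4),round(o["finger_force"],1))
    line(p,zg+.03,.1); line(p,ztrav,.25)
    o=get_obs(); print(" lifted",round(o["grip_width"],4),np.round(o["ft_force"],1),"t",round(o["time"],1))
def place(n,zg,ztrav,op):
    p=PLACE[n]; line(p,ztrav,.25); line(p,zg+.02,.2); line(p,zg+.004,.06); dwell(.2)
    f0=get_obs()["ft_force"][2]; z=zg+.004
    while z>zg-.004:
        z-=.001; line(p,z,.02); df=get_obs()["ft_force"][2]-f0
        if df>1.2: break
    print(n,"set at dz",round(z-zg,4),"df",round(df,2))
    gripper_to(op); line(p,zg+.045,.12); line(p,ztrav,.3)
    print(" t",round(get_obs()["time"],1))
E
python3 - <<'E'
from rob import *
for n in PICK:
    fig=n=="figure"
    for R,nm in((RX,"RX"),(-RX*[[1,1,1]]*np.array([1,1,-1]),"-RX"),(RY,"RY")):
        for xy,zs in((PICK[n],(.162,.36) if fig else (.096,.26)),(PLACE[n],(.217,.36) if fig else (.102,.26))):
            print(n,nm,[None if q is None else np.round(q,2).tolist() for q in (inverse_kinematics([*xy,z],R) for z in zs)])
E
```

```text
purple RX [[-0.33, 0.8, -0.3, 1.54, 0.28, 0.85, -0.73], [-0.21, 0.66, -0.53, 1.37, 0.34, 1.2, -0.77]]
purple RX [[-0.06, 0.77, -0.28, 1.58, 0.26, 0.83, -0.44], [-0.0, 0.62, -0.39, 1.41, 0.24, 1.16, -0.42]]
purple -RX [[0.03, 1.01, -1.06, 1.53, 0.93, 1.17, 1.93], [0.02, 0.81, -1.06, 1.36, 0.7, 1.37, 2.1]]
purple -RX [[-0.55, 0.83, 0.59, 1.6, -0.56, 0.89, -2.89], [0.31, 0.79, -1.06, 1.4, 0.69, 1.35, 2.37]]
purple RY [[-0.56, 0.78, 0.1, 1.55, -0.1, 0.82, -1.98], [-0.41, 0.62, -0.16, 1.37, 0.1, 1.16, -2.15]]
purple RY [[-0.3, 0.76, 0.14, 1.59, -0.14, 0.8, -1.67], [-0.21, 0.59, -0.02, 1.42, 0.01, 1.13, -1.8]]
orange RX [[0.1, 0.54, -0.24, 2.16, 0.28, 0.47, -0.36], [0.23, 0.29, -0.4, 1.96, 0.14, 0.91, -0.23]]
orange RX [[0.3, 0.77, -0.21, 1.57, 0.2, 0.83, 0.01], [0.33, 0.61, -0.27, 1.41, 0.17, 1.15, 0.04]]
orange -RX [[-0.43, 0.6, 0.52, 2.17, -0.6, 0.52, -2.59], [-0.86, 0.48, 1.15, 1.99, -0.52, 1.01, -2.6]]
orange -RX [[-0.14, 0.83, 0.58, 1.59, -0.55, 0.89, -2.51], [-0.14, 0.66, 0.57, 1.42, -0.37, 1.17, -2.66]]
orange RY [[-0.17, 0.54, 0.13, 2.16, -0.15, 0.45, -1.49], [-0.02, 0.28, -0.06, 
[... 649 characters left out ...]
.1, 0.74, 0.13, 1.62, -0.12, 0.78, -1.49], [-0.06, 0.58, 0.07, 1.46, -0.04, 1.11, -1.56]]
figure RX [[-0.07, 0.46, -0.4, 2.05, 0.28, 0.68, -0.66], [0.06, 0.24, -0.54, 1.75, 0.13, 1.19, -0.51]]
figure RX [[0.78, 0.46, -0.27, 1.82, 0.15, 0.88, 0.44], [0.8, 0.33, -0.29, 1.6, 0.1, 1.23, 0.49]]
figure -RX [[0.33, 0.64, -1.06, 2.04, 0.73, 0.9, 2.01], [0.42, 0.34, -1.06, 1.74, 0.31, 1.24, 2.42]]
figure -RX [[0.19, 0.51, 0.6, 1.84, -0.36, 0.9, -2.18], [0.19, 0.36, 0.58, 1.62, -0.21, 1.23, -2.33]]
figure RY [[-0.35, 0.44, -0.01, 2.06, 0.01, 0.65, -1.94], [-0.02, 0.23, -0.44, 1.75, 0.1, 1.19, -2.05]]
figure RY [[0.49, 0.45, 0.15, 1.83, -0.09, 0.87, -0.89], [0.49, 0.32, 0.14, 1.61, -0.05, 1.22, -0.93]]
```

```bash
python3 - <<'E'
from rob import *
servo_line([.28,-.586,.36],None,.3)
move_ptp([.45,0,.36],RX)
pick("purple",RX,.096,.29,.065,20)
place("purple",.102,.29,.05)
import cv2
im,d=grab_frame("scene"); cv2.imwrite("pics/s1.png",im[...,::-1])
E
```

```text
purple grip 0.0297 20.0
 lifted 0.0296 [ 0.1 -0.2 -1.9] t 8.1
purple set at dz 0.003 df 1.83
 t 12.5
```

View pics/s1.png

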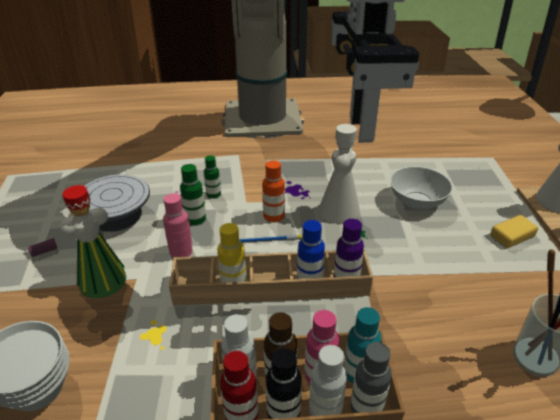

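Purple (350,250) now stands in the end cell beside blue. Next come green and orange, with a short settling pause added to the contact check.

```bash
sed -i 's/line(p,z,.02); df/line(p,z,.02); dwell(.12); df/' rob.py; python3 - <<'E'
from rob import *
from vis import *
for n in("green","orange"):
    move_ptp([.55,.0,.3],RX)
    pick(n,RX,.096,.29,.06,20); place(n,.102,.29,.05)
move_ptp([.4472,.1394,.40],RX) if False else move_ptp([.42,.02,.36],RX)
im,d=grab_frame("scene"); cv2.imwrite("pics/s2.png",im[...,::-1])
W=cloud(camera_params("scene"),d); P=W[np.isfinite(W).all(-1)]
for n in("purple","green","orange"): print(n,circ(P,.121,.14,PLACE[n],.03))
for n,s in(("blue",(.649,.054)),("yellow",(.646,-.0745))): print(n,circ(P,.121,.14,s,.03))
print("fig",circ(P,.184,.2,(.448,.14),.04))
E
```

```text
green grip 0.0296 20.0
 lifted 0.0298 [ 0.3 -0.1 -1.1] t 17.6
green set at dz 0.0 df 1.63
 t 23.4
orange grip 0.03 20.0
 lifted 0.0294 [-0.6 -0.2 -1.3] t 27.9
orange set at dz 0.0 df 1.22
 t 33.8
purple ([0.65, 0.1183, 0.0157, 0.1276, 232.0], [0.6524, 0.1177])
green ([0.6485, -0.0134, 0.0161, 0.1277, 236.0], [0.6508, -0.0132])
orange ([0.6469, -0.1422, 0.016, 0.1275, 227.0], [0.6496, -0.1428])
blue ([0.6486, 0.0545, 0.0154, 0.1276, 234.0], [0.6513, 0.0543])
yellow ([0.6462, -0.0749, 0.0163, 0.1276, 238.0], [0.6491, -0.0749])
fig ([0.4488, 0.1398, 0.0199, 0.1903, 216.0], [0.4522, 0.1397])
```

View pics/s2.png

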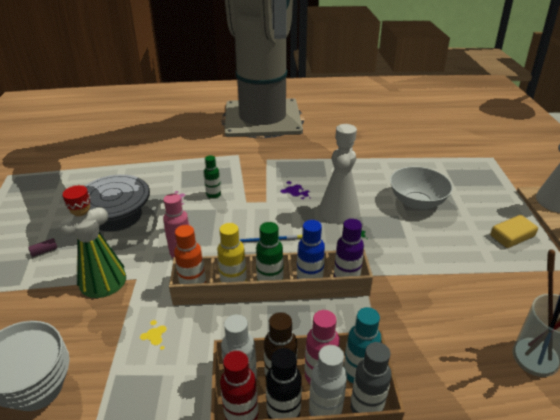

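All five bottles stand in order at the same cap height: orange, yellow, green, blue, purple from (187,255) to (350,250). The figure at (343,180) is clear, so it goes next.

```bash
python3 - <<'E'
from rob import *
from vis import *
pick("figure",RX,.162,.35,.08,30)
place("figure",.217,.35,.08)
move_ptp([.42,.05,.36],RX)
for n in("top","scene"):
    im,d=grab_frame(n); cv2.imwrite(f"pics/{n}3.png",im[...,::-1])
    W=cloud(camera_params(n),d); P=W[np.isfinite(W).all(-1)]
    print(n,circ(P,.24,.256,PLACE["figure"],.04),circ(P,.184,.2,(.615,-.307),.04))
    print([circ(P,.121,.14,PLACE[k],.03) for k in("purple","green","orange")])
    if n=="top": print("wheel",circ(P,.045,.065,PLACE["figure"],.1))
E
```

```text
figure grip 0.0376 30.0
 lifted 0.0373 [-0.3 -0.5 -2.5] t 39.5
figure set at dz -0.001 df 8.66
 t 46.4
top ([0.4272, -0.321, 0.0195, 0.2472, 291.0], [0.4261, -0.3207]) ([0.6155, -0.3084, 0.0195, 0.1917, 245.0], [0.6146, -0.3078])
[([0.6478, 0.1167, 0.0154, 0.1297, 140.0], [0.6469, 0.1172]), ([0.6457, -0.0129, 0.0158, 0.1297, 141.0], [0.6454, -0.0132]), ([0.6449, -0.1458, 0.0152, 0.1292, 141.0], [0.644, -0.1458])]
wheel ([0.4268, -0.3214, 0.077, 0.0551, 1971.0], [0.4207, -0.3091])
scene ([0.4286, -0.3203, 0.0198, 0.245, 196.0], [0.4312, -0.3185]) ([0.6172, -0.3056, 0.0197, 0.1902, 342.0], [0.6203, -0.3049])
[([0.6506, 0.1177, 0.0157, 0.1278, 231.0], [0.6526, 0.1176]), ([0.6482, -0.013, 0.0156, 0.1276, 237.0], [0.6507, -0.0133]), ([0.6473, -0.1419, 0.016, 0.1275, 229.0], [0.6497, -0.1428])]
```

View pics/scene3.png

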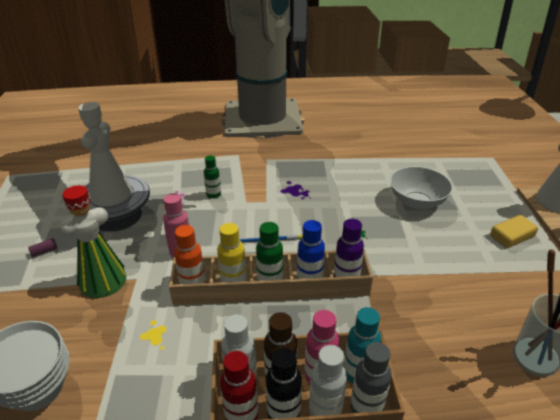

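The figure stands upright at (105,160), within 1 mm of the wheel axis by my measurement. The bottles, painted figure and bowl are where they should be.

```bash
python3 -c "
from workcell import *
dwell(.5); print(hand_in())"
```

```text
the job is handed in; nothing more can be done
None
```

The job is handed in, with no verdict returned: the last camera check showed the caddy row in rainbow order (purple, blue, green, yellow, orange) and the plaster figure upright within about 1 mm of the turntable axis, with the painted figure, the bowl and the blue and yellow bottles left in place.

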